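# Find the hollow stone sample by its weight and put it in the reject nest

## Robot

A 7-joint arm with a two-finger parallel gripper is mounted at the origin on the work surface. World frame = base frame: x ahead of the robot, y to its left, z up, the work surface at z = 0. Lengths are in m, angles in rad, forces in N, time in s.
With the tool pointing down it reaches from about 0.4 to 0.85 m from the base axis. Payload 10.4 kg.
Tool frame: the origin (TCP) lies at the very end of the fingers, on their centre line; the grasp point (between the pads) lies 19 mm behind it; z points along the fingers, y is the line along which they close (so a half turn about z gives the same grasp; the last joint's range is limited). The gripper opens to 87 mm and grips with 3 to 60 N. Pads are 19 mm wide; open, the fingers measure 117 mm over their backs; the gripper's body (75 mm by 190 mm) begins 51 mm behind the grasp point.
Start: joints at [1.144, 0.332, -0.065, 1.46, 0.022, 1.35, -0.088], TCP at [0.246, -0.575, 0.223] pointing down, gripper open.
Joint ranges: [-2.6, 2.6], [-0.5, 2.12], [-1.47, 1.34], [0.16, 2.42], [-1.27, 4.41], [0.06, 2.06], [-2.6, 2.6]. Speed limits (rad/s): [2.22, 2.22, 2.79, 2.79, 3.14, 3.14, 3.14].

## Interface

Orientations are given as a unit quaternion [x, y, z, w].
In Python, from bench import * gives the robot as it stands.
- The arm moves only by the tool carry_out, never from a script. Its argument "deltas" is a list of rows, each an object with "hand": the finger opening in mm, from 0 to 87; "dp": the shift along the tool's x, y, z each as a share of 250 mm, from -1 to 1, a list of three; "spin": the turn about the tool's z as a share of pi rad, from -1 to 1. In form: [{"hand": hand, "dp": [dx, dy, dz], "spin": spin}, ...]. A call has 1 to 20 rows; each row is the pose to reach, as a shift and turn from the pose commanded when the call began, along the tool's axes at that moment, turning the shorter way round; what a row does not reach only later rows make up. A row lasts 1/10 s, in which the tool goes at most 50 mm and 8.59 degrees, less where a joint would pass 70% of its speed; a pose out of reach is approached as far as the arm can. A call with a number of a shift or a turn outside -1 to 1 is refused whole. A call with a gripper value outside its range is refused whole. The fingers move at their own pace and stop on an object; "force" is the grip in N (left out, the last holds). Time passes only in rows, so rows that repeat a pose let the fingers close. It gives the time, the measured TCP pose, the force, the opening and the grip force at its end, in the units of the state.
- read_state(): the state, without advancing time (a new reading comes with each control period).
- camera(name): name is "scene" or "top" or "wrist"; returns the picture (480x640x3 uint8, red, green, blue); there is no depth.
- get_calibration(name): a dict with "fx", "fy", "cx", "cy" (pixels), "R" (3x3) and "t" (3): a world point X has camera coordinates R X + t; the wrist camera has in their place "mount" (4x4, takes a point from camera to tool coordinates, whose origin is the TCP and whose axes are the flange's). Camera axes: x right, y down, z forward; pixel columns grow to the right and rows downward; lengths in m; the calibration is good to about 2 mm. A picture is of the moment at which its call begins: read the wrist's pose just before it. get_calibration takes no time and is no camera call.
- close_job(): hands the job in; it is judged then, once.
The state is a dict: "time": time; "joint_positions": joint angles; "joint_vel": joint speeds; "joint_torque": joint torques, N m; "ee_pos": TCP position; "eef_rot": TCP orientation; "ft_force": force on the tool from outside, world axes, zero at the start; "torque": the same for the moment, N m; "width": finger opening in m; "grip_force": force on a finger pad.
Only numpy, scipy, OpenCV 4.12 (cv2) and the standard library are available. Lean on these libraries where they do the work, as an engineer would, in place of code of your own. Each camera call takes 0.05 s, during which the arm holds its last target. There are 200 camera calls.

## Task

One of the three look-alike stone samples in the wooden rack has a hidden void: find it by lifting them and feeling which is clearly lighter. Set that one down upright in the middle of the red-tagged nest, standing on its base between the cheeks, and leave the two sound ones standing in the rack. Lower every stone gently instead of dropping it, do not tip any over, and leave the hammer, the chisel and the offcut where they lie.

Things in the scene. Friction and masses are not known exactly. Their poses are not given: they have to be found in the camera images.
- stone_a: limestone sample, upright block 40 (its x) by 55 (its y) by 110 mm tall; origin at the centre of its underside, z up. Stands in one bay of the rack, its x and y along the rack's. All three look alike: two are sound (0.56 to 0.70 kg); one, any of them, has a large hidden void (0.30 to 0.38 kg)
- stone_b: limestone sample, upright block 40 (its x) by 55 (its y) by 110 mm tall; origin at the centre of its underside, z up. Stands in one bay of the rack, its x and y along the rack's. All three look alike: two are sound (0.56 to 0.70 kg); one, any of them, has a large hidden void (0.30 to 0.38 kg)
- stone_c: limestone sample, upright block 40 (its x) by 55 (its y) by 110 mm tall; origin at the centre of its underside, z up. Stands in one bay of the rack, its x and y along the rack's. All three look alike: two are sound (0.56 to 0.70 kg); one, any of them, has a large hidden void (0.30 to 0.38 kg)
- rack: fixed wooden rack, origin: centre of underside, z up. Base 75 (x) by 217 (y) by 10 mm, stones stand on it. Four partitions 38 mm long (x), tops 116 mm above bench, make three bays 59 mm wide at y = -69, 0, 69 mm; a stone there can be gripped only across its 40 mm (x). Bench between rack and nests (world x 0.44 to 0.60, y -0.06 to 0.06 m) is clear, to set a stone down and regrip it
- nest_red: red-tagged fixed nest (coloured base strips, cheek tops), for rejects. Origin: centre of underside, z up. Base 110 (x) by 90 (y) by 8 mm, stone stands on it. Two cheeks 50 mm long (x), 12 thick, 52 apart (y), tops 120 mm above bench: a stone goes in from above only with its 40 mm side across them, its y along the nest's x; room for fingers only at the open +x and -x ends
- nest_green: green-tagged fixed nest (coloured base strips, cheek tops), for passed work, not used now. Origin: centre of underside, z up. Base 110 (x) by 90 (y) by 8 mm, stone stands on it. Two cheeks 50 mm long (x), 12 thick, 52 apart (y), tops 120 mm above bench: a stone goes in from above only with its 40 mm side across them, its y along the nest's x; room for fingers only at the open +x and -x ends
- hammer: bystander: hammer 260 mm long lying on the bench beyond the work, leave alone
- chisel: bystander: flat steel stone chisel 185 mm long, 14 mm thick, lying on the bench beyond the nests, leave alone
- offcut: bystander: rough grey stone offcut 75 x 60 x 45 mm beyond the clear bench, leave alone
Mind the look-alikes: they are no part of the job. Of the things like the rack, leave any that is green or turquoise; of the rest the larger one is meant.

How it is judged:
By the outcome, as a careful person would: the job done as asked, in the order asked, and still so for the second after the job is handed in, with the robot touching nothing.
It also fails if it takes over 72 s, if anything falls off the work surface, if the arm or the gripper's body presses on something with over 40 N, if the wrist force passes 120 N, or if a joint passes its speed limit or range.

## Working session

There is one attempt and no reset: what is moved stays moved. The work goes in short steps, Python scripts to look and compute and a tool call to move; the robot and the scene stay as the last step left them, time stands still between calls to the robot, and variables do not carry over. Pictures are saved under pics/ and viewed, at most 10 in all, crops included, and the job is handed in when it is done.

Besides the shell and the picture viewer there is one more tool, called after "Emit:" as a command line: name --argument value ..., lists and objects as JSON in quotes. carry_out: Moves the arm, as the interface text tells. Its arguments: {"type":"object","properties":{"deltas":{"type":"array","items":{"type":"object","properties":{"hand":{"type":"number"},"dp":{"type":"array","items":{"type":"number","minimum":-1,"maximum":1}},"spin":{"type":"number","minimum":-1,"maximum":1}}}},"force":{"type":"number"}},"required":["deltas"]}

```bash
mkdir -p pics
python3 - <<'E'
from bench import *
import cv2
s=read_state();print(s)
for n in("scene","top"):
    cv2.imwrite(f"pics/{n}0.png",camera(n)[:,:,::-1]);print(n,get_calibration(n))
print(get_calibration("wrist"))
E
```

```text
{'time': 0.0, 'joint_positions': array([ 1.14437554,  0.33285863, -0.06470244,  1.46096561,  0.02162926,
        1.34992288, -0.08846594]), 'joint_vel': array([ 0.00075273, -0.00059866,  0.00118586, -0.00040478,  0.00094629,
       -0.00030036, -0.00094265]), 'joint_torque': array([-1.23149137e-03, -6.23253036e+01,  2.36461748e-02, -3.89905572e+01,
       -6.15658960e-02,  3.99128767e-02,  1.31387437e-04]), 'ee_pos': array([ 0.2454098 , -0.57436165,  0.22175064]), 'eef_rot': array([ 9.79678545e-01,  2.00572721e-01, -1.93705070e-04, -7.02802234e-04]), 'ft_force': array([-0.32442641, -0.52362699,  0.126606  ]), 'torque': array([ 0.02384668, -0.02361484, -0.00279669]), 'grip_force': 0.0, 'width': 0.0868473321277934}
scene {'fx': 462.5636208198957, 'fy': 462.5636208198957, 'cx': 323.39820745982604, 'cy': 235.89023603776968, 'R': array([[ 0.13474197,  0.99081743,  0.01119884],
       [ 0.63812957, -0.07812239, -0.76595531],
       [-0.758047  ,  0.11035264, -0.64279627]]), 't': array([-0.02281475, -0.23768459,  1.50345806])}
top {'fx': 535.1271660357199, 'fy': 535.1271660357199, 'cx': 319.0507418783543, 'cy': 253.61387470863525, 'R': array([[-0.0074138 , -0.9999328 , -0.00891258],
       [-0.99455519,  0.00829984, -0.10388019],
       [ 0.10394718,  0.0080939 , -0.99454988]]), 't': array([-0.05040654,  0.43753396,  1.18013861])}
{'fx': 415.88959140074263, 'fy': 415.88959140074263, 'cx': 321.0683255920414, 'cy': 231.52896435576457, 'mount': array([[ 1.17048801e-06, -9.66026745e-01, -2.58442119e-01,
         6.89636116e-02],
       [ 9.99999434e-01,  2.76095561e-04, -1.02748426e-03,
        -1.01573187e-04],
       [ 1.06393199e-03, -2.58441971e-01,  9.66026198e-01,
        -1.61617863e-01],
       [ 0.00000000e+00,  0.00000000e+00,  0.00000000e+00,
         1.00000000e+00]])}
```

View pics/top0.png

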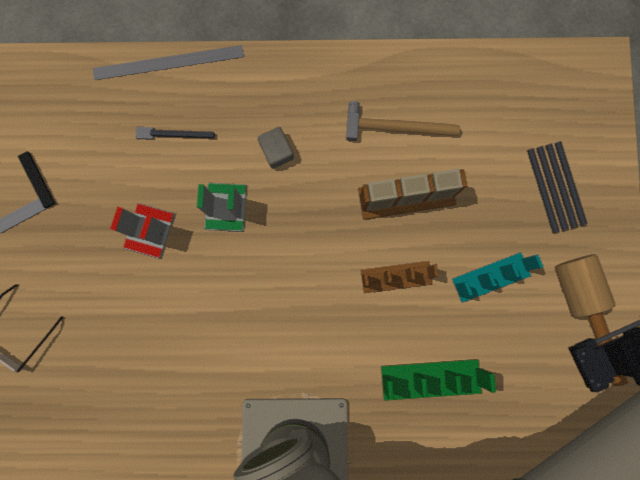

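View pics/scene0.png

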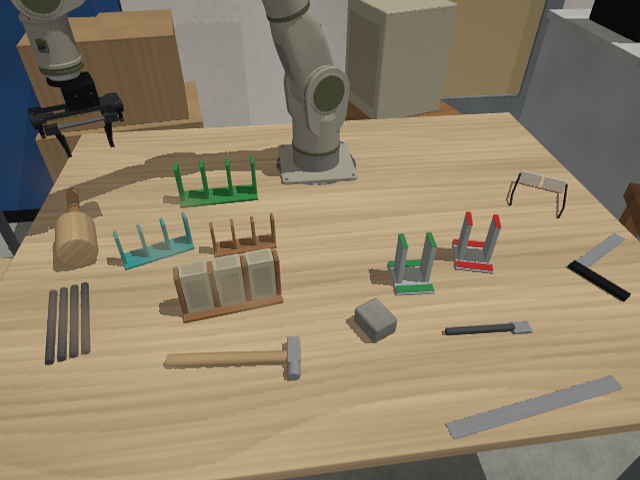

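The top view shows four rack-like things: the big brown rack with three stones at (412,190), a small empty brown one at (400,277), a turquoise one at (497,277) and a green one at (440,380). By the description I want the large brown one that holds the stones. The red nest is at (143,230) and the green nest at (222,205). Next I'll check one close crop and measure.

```bash
cat > h.py <<'E'
import numpy as np,cv2
from bench import *
def ray(n,uv,z):
    c=get_calibration(n);R=np.array(c["R"]);t=np.array(c["t"])
    uv=np.atleast_2d(uv).astype(float)
    d=np.c_[(uv[:,0]-c["cx"])/c["fx"],(uv[:,1]-c["cy"])/c["fy"],np.ones(len(uv))]@R
    o=-R.T@t
    return o+d*((z-o[2])/d[:,2])[:,None]
E
python3 - <<'E'
from h import *
im=cv2.imread("pics/top0.png");
a=cv2.resize(im[160:225,350:475],None,fx=5,fy=5,interpolation=2);b=cv2.resize(im[195:265,100:185],None,fx=5,fy=5,interpolation=2)
h=max(a.shape[0],b.shape[0]);P=lambda x:np.pad(x,((0,h-x.shape[0]),(0,0),(0,0)))
c=np.vstack([a,np.pad(b,((0,0),(0,a.shape[1]-b.shape[1]),(0,0)))])
c=cv2.resize(c,None,fx=.88,fy=.88);print(c.shape);cv2.imwrite("pics/crop1.png",c)
hsv=cv2.cvtColor(im,cv2.COLOR_BGR2HSV)
H,S,V=[hsv[...,i].astype(int) for i in range(3)]
red=(((H<6)|(H>174))&(S>170)&(V>90)).astype(np.uint8); 
n,l,st,ce=cv2.connectedComponentsWithStats(red)
for i in range(1,n):
    if st[i,4]>40:
        print("red",st[i],ce[i])
        k=cv2.minAreaRect(np.argwhere(l==i)[:,::-1].astype(np.float32));print(k, cv2.boxPoints(k).round(1).tolist())
for (u,v) in [(382,190),(415,185),(447,180)]: print("hsv",hsv[v,u])
m=((S<125)&(V>110)).astype(np.uint8);m[:160]=0;m[225:]=0;m[:,:355]=0;m[:,475:]=0
n,l,st,ce=cv2.connectedComponentsWithStats(m)
for i in range(1,n):
    if st[i,4]>60:
        k=cv2.minAreaRect(np.argwhere(l==i)[:,::-1].astype(np.float32));print("st",st[i],k,ray("top",k[0],.12), ray("top",cv2.boxPoints(k),.12)[:,:2].round(4).tolist())
E
```

```text
(594, 550, 3)
red [135 204  37  35 451] [151.04878049 216.51662971]
((150.20541381835938, 223.5015869140625), (36.23015594482422, 31.88479232788086), 16.389541625976562) [[128.3000030517578, 233.6999969482422], [137.3000030517578, 203.10000610351562], [172.10000610351562, 213.3000030517578], [163.10000610351562, 243.89999389648438]]
red [110 207  12  23 130] [116.02307692 218.20769231]
((116.0999984741211, 218.20001220703125), (5.375871181488037, 23.084627151489258), 18.434946060180664) [[109.9000015258789, 228.3000030517578], [117.19999694824219, 206.39999389648438], [122.30000305175781, 208.10000610351562], [115.0, 230.0]]
red [124 239  37  18 320] [142.103125 247.7625  ]
((142.05661010742188, 247.8018798828125), (36.812625885009766, 8.653715133666992), 15.94539737701416) [[123.19999694824219, 246.89999389648438], [125.5, 238.60000610351562], [160.89999389648438, 248.6999969482422], [158.60000610351562, 257.0]]
hsv [ 21  69 126]
hsv [ 21  78 128]
hsv [ 18  76 128]
st [ 355  160  120   65 5110] ((414.5, 192.0), (64.0, 119.0), 90.0) [[ 0.55451087 -0.25472838  0.12      ]] [[0.6241, -0.1317], [0.6216, -0.3811], [0.4859, -0.376], [0.4881, -0.1297]]
```

View pics/crop1.png

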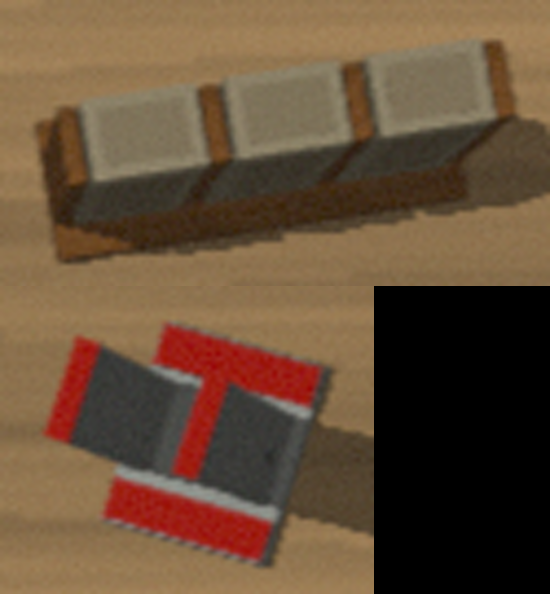

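The crop confirms the choice: three pale stone tops between brown partitions, and a red nest with base strips, two cheeks and the open ends at top and bottom in the image. I'll measure from the corners and check them against the given sizes.

Run:
```python
from h import *
f=lambda p:np.array(p)/4.4+[350,160]
g=lambda p:(np.array(p)-[0,286])/4.4+[100,195]
def q(n,p,z):
    X=ray("top",p,z)[:,:2];e=np.roll(X,-1,0)-X
    print(n,"c",X.mean(0).round(4),"sides",np.linalg.norm(e,axis=1).round(4),"ang",np.degrees(np.arctan2(e[:,1],e[:,0])).round(1))
q("L",f([[78,103],[192,87],[208,165],[88,185]]),.12)
q("M",f([[222,80],[341,63],[355,138],[237,158]]),.12)
q("R",f([[364,58],[480,42],[497,120],[378,138]]),.12)
q("cheekL",g([[78,335],[101,343],[70,442],[45,435]]),.12)
q("base",g([[165,325],[330,368],[268,567],[105,518]]),.008)
q("cheekR",g([[203,376],[230,384],[202,480],[172,472]]),.12)
```

```text
L c [ 0.558  -0.1874] sides [0.0548 0.0384 0.0577 0.0398] ang [ -82.4 -169.9   99.1    5.9]
M c [ 0.5695 -0.2575] sides [0.0572 0.0368 0.0568 0.0383] ang [ -82.3 -171.3   99.2    9.4]
R c [ 0.5787 -0.3246] sides [0.0558 0.0385 0.0572 0.0392] ang [ -82.5 -169.9   98.2    8. ]
cheekL c [0.5045 0.3669] sides [0.0118 0.0492 0.0125 0.0499] ang [-109.6  164.4   73.9  -16.5]
base c [0.4942 0.3348] sides [0.0902 0.1084 0.0894 0.1054] ang [-105.2  163.9   72.9  -15.6]
cheekR c [0.4851 0.3054] sides [0.0135 0.0473 0.0148 0.0477] ang [-107.   165.2   74.6  -16.4]
```

```bash
cat >> h.py <<'E'
from scipy.spatial.transform import Rotation as Ro
def go(x,y,z,yawdeg,s=None):
    "dp, spin to bring TCP to xyz with tool y axis at yawdeg"
    s=s or read_state();R=Ro.from_quat(s["eef_rot"]).as_matrix()
    d=R.T@(np.array([x,y,z])-s["ee_pos"])/.25
    cur=np.degrees(np.arctan2(R[1,1],R[0,1]))
    sp=-((yawdeg-cur+180)%360-180)/180
    print("t %.2f pos"%s["time"],s["ee_pos"].round(4),"tooly %.2f"%cur,"tilt",R[:2,2].round(4),"-> dp",d.round(4),"spin %.4f"%sp,"w",round(s["width"],4))
E
python3 -c "
from h import *
go(.5787,-.3246,.2,8.4)"
```

```text
t 0.10 pos [ 0.2454 -0.5744  0.2219] tooly -66.86 tilt [-0.0005  0.0011] -> dp [ 1.6185 -0.395   0.0879] spin -0.4181 w 0.0871
```

Emit:
carry_out --deltas '[{"hand":70,"dp":[0.2,-0.05,0],"spin":-0.05},{"hand":70,"dp":[0.4,-0.1,0],"spin":-0.1},{"hand":70,"dp":[0.6,-0.15,0],"spin":-0.15},{"hand":70,"dp":[0.8,-0.2,0],"spin":-0.2},{"hand":70,"dp":[0.9,-0.22,0],"spin":-0.25},{"hand":70,"dp":[0.9,-0.22,0],"spin":-0.3},{"hand":70,"dp":[0.9,-0.22,0],"spin":-0.3}]' --force 25

```text
time: 0.8
ee_pos: [0.4319, -0.4345, 0.2221]
eef_rot: [0.779, 0.627, 0.0, -0.0]
ft_force: [-0.8, 0.1, -0.6]
width: 0.0701
grip_force: 0.0
```

```bash
python3 -c "
from h import *
go(.5787,-.3246,.2,8.4)"
```

```text
t 0.80 pos [ 0.4319 -0.4345  0.2221] tooly -12.39 tilt [-0.0004  0.0008] -> dp [0.5551 0.4793 0.0884] spin -0.1155 w 0.0701
```

Emit:
carry_out --deltas '[{"hand":70,"dp":[0.14,0.12,0.02],"spin":-0.04},{"hand":70,"dp":[0.28,0.24,0.04],"spin":-0.08},{"hand":70,"dp":[0.42,0.36,0.06],"spin":-0.1155},{"hand":70,"dp":[0.555,0.479,0.088],"spin":-0.1155},{"hand":70,"dp":[0.555,0.479,0.088],"spin":-0.1155},{"hand":70,"dp":[0.555,0.479,0.088],"spin":-0.1155},{"hand":70,"dp":[0.555,0.479,0.088],"spin":-0.1155}]'

```text
time: 1.5
ee_pos: [0.5777, -0.3282, 0.2003]
eef_rot: [0.657, 0.754, -0.0, -0.0]
ft_force: [0.5, 0.3, 0.6]
width: 0.0698
grip_force: 0.0
```

```bash
cat >> h.py <<'E'
def wray(uv,z,s):
    c=get_calibration("wrist");M=np.array(c["mount"]);R=Ro.from_quat(s["eef_rot"]).as_matrix()
    uv=np.atleast_2d(uv).astype(float)
    d=np.c_[(uv[:,0]-c["cx"])/c["fx"],(uv[:,1]-c["cy"])/c["fy"],np.ones(len(uv))]@(R@M[:3,:3]).T
    o=R@M[:3,3]+s["ee_pos"]
    return o+d*((z-o[2])/d[:,2])[:,None]
E
python3 -c "
from h import *
go(.5787,-.3246,.09,8.4)
s=read_state();cv2.imwrite('pics/w1.png',camera('wrist')[:,:,::-1]);np.save('w1.npy',s,allow_pickle=True)"
```

```text
t 1.50 pos [ 0.5777 -0.3282  0.2003] tooly 7.84 tilt [-0.0008 -0.0006] -> dp [0.014  0.0062 0.4413] spin -0.0031 w 0.0698
```

View pics/w1.png

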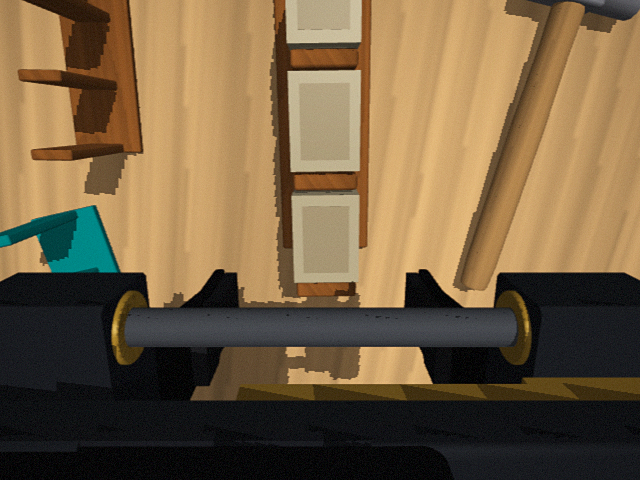

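The wrist view shows stone R's top at about (293..358, 193..284) and stone M's at (288..361, 71..173). I'll check those positions.

```bash
python3 -c "
from h import *
s=np.load('w1.npy',allow_pickle=True).item()
for n,p in dict(R=[[293,193],[358,193],[357.5,284],[294,282]],M=[[288,71],[360,71],[361,171],[289,174]]).items():
    X=wray(p,.12,s)[:,:2];e=np.roll(X,-1,0)-X
    print(n,X.mean(0).round(4),np.linalg.norm(e,axis=1).round(4),np.degrees(np.arctan2(e[:,1],e[:,0])).round(1))
"
```

```text
R [ 0.5788 -0.3273] [0.0382 0.0573 0.0396 0.0559] [   7.9  -81.2 -174.1   97.5]
M [ 0.5687 -0.2601] [0.0393 0.0544 0.0418 0.0561] [   7.8  -80.2 -169.8   97.3]
```

Emit:
carry_out --deltas '[{"hand":70,"dp":[0.008,0.005,0.1],"spin":-0.002},{"hand":70,"dp":[0.008,0.005,0.2],"spin":-0.002},{"hand":70,"dp":[0.008,0.005,0.3],"spin":-0.002},{"hand":70,"dp":[0.008,0.005,0.4],"spin":-0.002},{"hand":70,"dp":[0.008,0.005,0.48],"spin":-0.002},{"hand":70,"dp":[0.008,0.005,0.52],"spin":-0.002},{"hand":70,"dp":[0.008,0.005,0.52],"spin":-0.002},{"hand":36,"dp":[0.008,0.005,0.52],"spin":-0.002},{"hand":36,"dp":[0.008,0.005,0.52],"spin":-0.002},{"hand":36,"dp":[0.008,0.005,0.52],"spin":-0.002},{"hand":36,"dp":[0.008,0.005,0.52],"spin":-0.002},{"hand":36,"dp":[0.008,0.005,0.52],"spin":-0.002},{"hand":36,"dp":[0.008,0.005,0.52],"spin":-0.002}]' --force 25

```text
time: 2.85
ee_pos: [0.5797, -0.3251, 0.071]
eef_rot: [0.654, 0.756, 0.0, 0.0]
ft_force: [-0.0, 0.9, 2.3]
width: 0.0396
grip_force: 25.0
```

Emit:
carry_out --deltas '[{"hand":36,"dp":[0,0,-0.03],"spin":0},{"hand":36,"dp":[0,0,-0.07],"spin":0},{"hand":36,"dp":[0,0,-0.1],"spin":0},{"hand":36,"dp":[0,0,-0.1],"spin":0},{"hand":36,"dp":[0,0,-0.1],"spin":0},{"hand":36,"dp":[0,0,-0.1],"spin":0},{"hand":36,"dp":[0,0,-0.1],"spin":0}]'

```text
time: 3.55
ee_pos: [0.5792, -0.3249, 0.0951]
eef_rot: [0.654, 0.756, -0.0, -0.0]
ft_force: [0.8, 1.1, -3.4]
width: 0.0399
grip_force: 25.0
```

```bash
cat >> h.py <<'E'
def weigh(n=10):
    f=[]
    for i in range(n): f.append(read_state()["ft_force"][2]);camera("top")
    s=read_state();print("Fz",np.mean(f).round(2),np.std(f).round(2),s["ee_pos"].round(4),"w",s["width"].round(4),"tq",np.array(s["joint_torque"])[[1,3]].round(2))
E
python3 -c "
from h import *
weigh()"
```

```text
Traceback (most recent call last):
  File "h.py", line 26, in weigh
    s=read_state();print("Fz",np.mean(f).round(2),np.std(f).round(2),s["ee_pos"].round(4),"w",s["width"].round(4),"tq",np.array(s["joint_torque"])[[1,3]].round(2))
                                                                                              ^^^^^^^^^^^^^^^^
AttributeError: 'float' object has no attribute 'round'
```

```bash
sed -i 's/s\["width"\].round(4)/round(s["width"],4)/' h.py
python3 -c "
from h import *
weigh()"
```

```text
Fz -3.23 0.56 [ 0.5795 -0.325   0.0956] w 0.0399 tq [-73.03 -37.39]
```

Reads about 0.33 kg, which is light. I'll lift it clear of the partitions and weigh it again in free air.

Emit:
carry_out --deltas '[{"hand":36,"dp":[0,0,-0.06],"spin":0},{"hand":36,"dp":[0,0,-0.16],"spin":0},{"hand":36,"dp":[0,0,-0.28],"spin":0},{"hand":36,"dp":[0,0,-0.4],"spin":0},{"hand":36,"dp":[0,0,-0.5],"spin":0},{"hand":36,"dp":[0.05,0,-0.56],"spin":0},{"hand":36,"dp":[0.15,0,-0.56],"spin":0},{"hand":36,"dp":[0.28,0,-0.56],"spin":0},{"hand":36,"dp":[0.42,0,-0.56],"spin":0},{"hand":36,"dp":[0.56,0,-0.56],"spin":0},{"hand":36,"dp":[0.68,0,-0.56],"spin":0},{"hand":36,"dp":[0.76,0,-0.56],"spin":0},{"hand":36,"dp":[0.8,0,-0.56],"spin":0},{"hand":36,"dp":[0.8,0,-0.56],"spin":0},{"hand":36,"dp":[0.8,0,-0.56],"spin":0},{"hand":36,"dp":[0.8,0,-0.56],"spin":0}]'

```text
time: 6.15
ee_pos: [0.5506, -0.1286, 0.2354]
eef_rot: [0.655, 0.756, -0.0, 0.0]
ft_force: [-0.5, -0.1, -3.5]
width: 0.0402
grip_force: 25.0
```

```bash
python3 -c "
from h import *
weigh(12)
go(.52,-.02,.0615,45)"
```

```text
Fz -3.28 0.28 [ 0.5507 -0.1271  0.2356] w 0.0399 tq [-53.16 -40.38]
t 6.75 pos [ 0.5507 -0.1271  0.2356] tooly 8.29 tilt [ 0.     -0.0001] -> dp [ 0.4416 -0.0596  0.6962] spin -0.2040 w 0.0399
```

3.28 N in free air is 0.33 kg, so this is the hollow stone. Next I'll set it down on the clear bench at 45° for the regrip.

Emit:
carry_out --deltas '[{"hand":36,"dp":[0.08,-0.01,0.06],"spin":-0.03},{"hand":36,"dp":[0.2,-0.03,0.14],"spin":-0.07},{"hand":36,"dp":[0.32,-0.045,0.24],"spin":-0.11},{"hand":36,"dp":[0.42,-0.06,0.34],"spin":-0.15},{"hand":36,"dp":[0.442,-0.06,0.44],"spin":-0.19},{"hand":36,"dp":[0.442,-0.06,0.52],"spin":-0.204},{"hand":36,"dp":[0.442,-0.06,0.58],"spin":-0.204},{"hand":36,"dp":[0.442,-0.06,0.62],"spin":-0.204},{"hand":36,"dp":[0.442,-0.06,0.65],"spin":-0.204},{"hand":36,"dp":[0.442,-0.06,0.66],"spin":-0.204},{"hand":36,"dp":[0.442,-0.06,0.67],"spin":-0.204},{"hand":36,"dp":[0.442,-0.06,0.675],"spin":-0.204},{"hand":36,"dp":[0.442,-0.06,0.68],"spin":-0.204},{"hand":36,"dp":[0.442,-0.06,0.68],"spin":-0.204}]'

```text
time: 8.15
ee_pos: [0.52, -0.0199, 0.0657]
eef_rot: [0.383, 0.924, -0.0, 0.0]
ft_force: [-0.6, 0.6, -2.6]
width: 0.0397
grip_force: 25.0
```

```bash
python3 -c "
from h import *
weigh(2)
go(.52,-.02,.0615,45)"
```

```text
Fz -2.98 0.33 [ 0.52   -0.0199  0.0657] w 0.0396 tq [-50.57 -34.21]
t 8.25 pos [ 0.52   -0.0199  0.0657] tooly 45.00 tilt [ 0.0004 -0.0002] -> dp [-0.0001 -0.0003  0.017 ] spin 0.0000 w 0.0396
```

Lower in 1 mm steps until contact.

Emit:
carry_out --deltas '[{"hand":36,"dp":[0,0,0.004],"spin":0},{"hand":36,"dp":[0,0,0.008],"spin":0},{"hand":36,"dp":[0,0,0.012],"spin":0},{"hand":36,"dp":[0,0,0.015],"spin":0},{"hand":36,"dp":[0,0,0.017],"spin":0},{"hand":36,"dp":[0,0,0.017],"spin":0}]'

```text
time: 8.85
ee_pos: [0.5198, -0.0199, 0.0612]
eef_rot: [0.383, 0.924, -0.0, -0.0]
ft_force: [0.2, 0.4, -4.3]
width: 0.0398
grip_force: 25.0
```

Emit:
carry_out --deltas '[{"hand":36,"dp":[0,0,0.002],"spin":0},{"hand":36,"dp":[0,0,0.004],"spin":0},{"hand":36,"dp":[0,0,0.006],"spin":0},{"hand":36,"dp":[0,0,0.006],"spin":0}]'

```text
time: 9.25
ee_pos: [0.52, -0.0199, 0.0608]
eef_rot: [0.383, 0.924, -0.0, 0.0]
ft_force: [-5.5, -0.1, 9.8]
width: 0.04
grip_force: 25.0
```

Emit:
carry_out --deltas '[{"hand":36,"dp":[0,0,-0.002],"spin":0},{"hand":36,"dp":[0,0,-0.002],"spin":0},{"hand":50,"dp":[0,0,-0.002],"spin":0},{"hand":70,"dp":[0,0,-0.002],"spin":0},{"hand":85,"dp":[0,0,-0.002],"spin":0},{"hand":85,"dp":[0,0,-0.06],"spin":0},{"hand":85,"dp":[0,0,-0.2],"spin":0},{"hand":85,"dp":[0,0,-0.38],"spin":0},{"hand":85,"dp":[0,0,-0.5],"spin":0},{"hand":85,"dp":[0,0,-0.5],"spin":0.05},{"hand":85,"dp":[0,0,-0.5],"spin":0.1},{"hand":85,"dp":[0,0,-0.5],"spin":0.2},{"hand":85,"dp":[0,0,-0.5],"spin":0.3},{"hand":85,"dp":[0,0,-0.5],"spin":0.5},{"hand":85,"dp":[0,0,-0.5],"spin":0.5},{"hand":85,"dp":[0,0,-0.5],"spin":0.5},{"hand":85,"dp":[0,0,-0.5],"spin":0.5},{"hand":85,"dp":[0,0,-0.5],"spin":0.5},{"hand":85,"dp":[0,0,-0.5],"spin":0.5},{"hand":85,"dp":[0,0,-0.5],"spin":0.5}]'

```text
time: 11.25
ee_pos: [0.5201, -0.0196, 0.1859]
eef_rot: [0.925, 0.38, 0.001, 0.0]
ft_force: [0.2, -0.1, -1.3]
width: 0.0847
grip_force: 0.0
```

```bash
python3 -c "
from h import *
go(.52,-.02,.065,-45)
s=read_state();cv2.imwrite('pics/w2.png',camera('wrist')[:,:,::-1]);np.save('w2.npy',s,allow_pickle=True)"
```

```text
t 11.25 pos [ 0.5201 -0.0196  0.1859] tooly -45.30 tilt [0.0011 0.0001] -> dp [-0.0017  0.0006  0.4838] spin -0.0017 w 0.0847
```

View pics/w2.png

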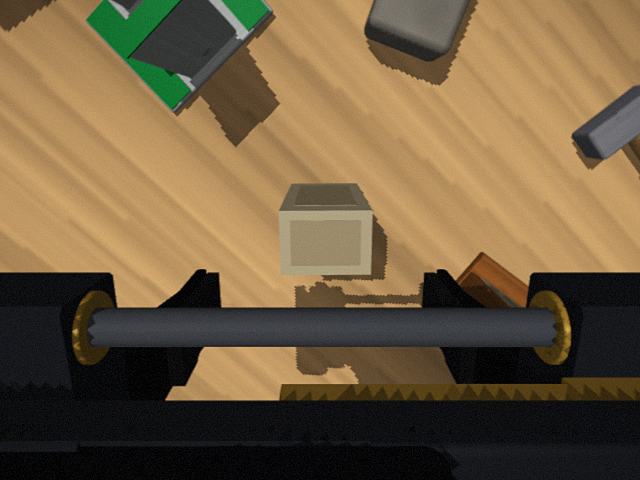

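The stone stands upright on the bench, its top at about (279..372, 210..275) and centred between the fingers. The green nest and the offcut are well clear.

```bash
python3 -c "
from h import *
s=np.load('w2.npy',allow_pickle=True).item()
X=wray([[280,210],[371,210],[372,275],[280,275]],.11,s)[:,:2];e=np.roll(X,-1,0)-X
c=X.mean(0);print(c,np.linalg.norm(e,axis=1).round(4),np.degrees(np.arctan2(e[:,1],e[:,0])).round(1))
go(c[0],c[1],.07,-45)"
```

```text
[ 0.5204036  -0.02204079] [0.0531 0.0404 0.056  0.0404] [ -45.3 -132.7  134.7   43.2]
t 11.30 pos [ 0.5201 -0.0197  0.1859] tooly -45.42 tilt [0.001  0.0001] -> dp [-0.006   0.0074  0.4637] spin -0.0023 w 0.0846
```

Emit:
carry_out --deltas '[{"hand":85,"dp":[-0.003,0.006,0.1],"spin":-0.002},{"hand":85,"dp":[-0.003,0.006,0.2],"spin":-0.002},{"hand":85,"dp":[-0.003,0.006,0.3],"spin":-0.002},{"hand":85,"dp":[-0.003,0.006,0.4],"spin":-0.002},{"hand":85,"dp":[-0.003,0.006,0.46],"spin":-0.002},{"hand":85,"dp":[-0.003,0.006,0.47],"spin":-0.002},{"hand":85,"dp":[-0.003,0.006,0.47],"spin":-0.002},{"hand":65,"dp":[-0.003,0.006,0.47],"spin":-0.002},{"hand":58,"dp":[-0.003,0.006,0.47],"spin":-0.002},{"hand":50,"dp":[-0.003,0.006,0.47],"spin":-0.002},{"hand":50,"dp":[-0.003,0.006,0.47],"spin":-0.002},{"hand":50,"dp":[-0.003,0.006,0.47],"spin":-0.002},{"hand":50,"dp":[-0.003,0.006,0.47],"spin":-0.002}]' --force 25

```text
time: 12.6
ee_pos: [0.5207, -0.0216, 0.0675]
eef_rot: [0.923, 0.386, 0.0, 0.0]
ft_force: [-0.3, -0.6, 1.4]
width: 0.0548
grip_force: 25.0
```

Emit:
carry_out --deltas '[{"hand":50,"dp":[0,0,-0.03],"spin":0},{"hand":50,"dp":[0,0,-0.1],"spin":0},{"hand":50,"dp":[0,0,-0.22],"spin":0},{"hand":50,"dp":[0,0,-0.36],"spin":0},{"hand":50,"dp":[0,0,-0.5],"spin":0},{"hand":50,"dp":[0,0,-0.6],"spin":0},{"hand":50,"dp":[0.03,-0.035,-0.66],"spin":-0.02},{"hand":50,"dp":[0.1,-0.11,-0.68],"spin":-0.04},{"hand":50,"dp":[0.2,-0.22,-0.68],"spin":-0.06},{"hand":50,"dp":[0.3,-0.33,-0.68],"spin":-0.08},{"hand":50,"dp":[0.4,-0.44,-0.68],"spin":-0.1},{"hand":50,"dp":[0.5,-0.55,-0.68],"spin":-0.12},{"hand":50,"dp":[0.6,-0.66,-0.68],"spin":-0.14},{"hand":50,"dp":[0.7,-0.77,-0.68],"spin":-0.16},{"hand":50,"dp":[0.77,-0.85,-0.68],"spin":-0.16},{"hand":50,"dp":[0.8,-0.88,-0.68],"spin":-0.16},{"hand":50,"dp":[0.8,-0.88,-0.68],"spin":-0.16},{"hand":50,"dp":[0.8,-0.88,-0.68],"spin":-0.16}]'

```text
time: 14.4
ee_pos: [0.5043, 0.2746, 0.2368]
eef_rot: [0.798, 0.603, -0.001, 0.0]
ft_force: [0.4, -1.1, -3.4]
width: 0.055
grip_force: 25.0
```

```bash
python3 -c "
from h import *
go(.4945,.3355,.235,-16.2)
s=read_state();cv2.imwrite('pics/w3.png',camera('wrist')[:,:,::-1]);np.save('w3.npy',s,allow_pickle=True)"
```

```text
t 14.40 pos [0.5043 0.2746 0.2368] tooly -15.84 tilt [-0.0008 -0.001 ] -> dp [ 0.2237 -0.104   0.0069] spin 0.0020 w 0.055
```

View pics/w3.png

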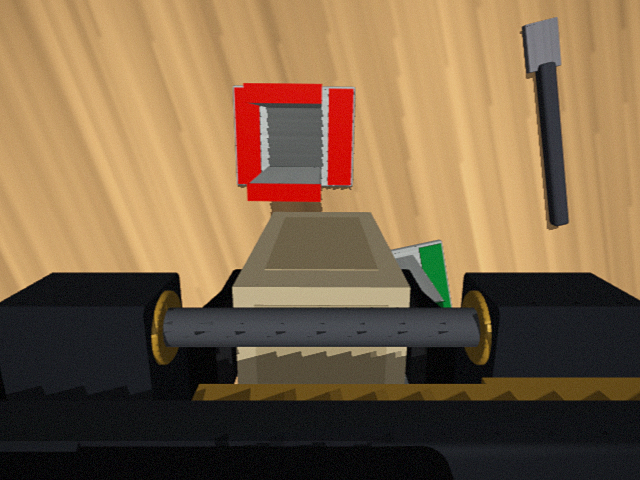

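The wrist view shows the red nest just ahead. The far cheek top is at about (244..322, 83..103), the near one at (248..322, 184..201), and the base spans (235..355, 87..186). I'll compute its centre from these.

```bash
python3 -c "
from h import *
s=np.load('w3.npy',allow_pickle=True).item()
def q(n,p,z):
    X=wray(p,z,s)[:,:2];e=np.roll(X,-1,0)-X
    print(n,X.mean(0).round(4),np.linalg.norm(e,axis=1).round(4),np.degrees(np.arctan2(e[:,1],e[:,0])).round(1));return X.mean(0)
a=q('far',[[244,83],[322,84],[322,103],[245,103]],.12)
b=q('near',[[248,184],[321,184],[322,201],[248,201]],.12)
print((a+b)/2,np.linalg.norm(a-b),np.degrees(np.arctan2(*(a-b)[::-1])))
q('base',[[234.5,87],[355,87],[354,186],[237,186]],.008)
im=cv2.imread('pics/w3.png');h=cv2.cvtColor(im,cv2.COLOR_BGR2HSV).astype(int)
r=((h[...,0]<6)|(h[...,0]>174))&(h[...,1]>170)
for v in (88,95,140,190,196): print(v,np.flatnonzero(r[v])[[0,-1]])
for u in (285,240,345): w=np.flatnonzero(r[:,u]);print(u,w[0],w[-1],w[np.flatnonzero(np.diff(w)>3)],w[np.flatnonzero(np.diff(w)>3)+1])
"
```

```text
far [0.5032 0.3646] [0.0493 0.0115 0.0493 0.0121] [ -16.5 -105.8  164.2   74.4]
near [0.4854 0.3034] [0.0491 0.0116 0.0503 0.0116] [ -15.8 -102.5  164.2   71.6]
[0.49429086 0.33397303] 0.06376451187806173 73.72282475598229
base [0.4946 0.3335] [0.1071 0.0885 0.1105 0.0886] [ -15.8 -105.2  164.2   72.6]
88 [235 320]
95 [235 352]
140 [237 351]
190 [247 320]
196 [248 320]
285 83 201 [102] [184]
240 88 467 [183] [467]
345 89 448 [184] [448]
```

```bash
python3 -c "
from h import *
go(.4944,.334,.0755,-16)"
```

```text
t 14.45 pos [0.5046 0.274  0.2369] tooly -15.91 tilt [-0.0004 -0.0011] -> dp [ 0.2203 -0.105   0.6454] spin 0.0005 w 0.0549
```

Emit:
carry_out --deltas '[{"hand":50,"dp":[0.05,-0.025,0],"spin":0},{"hand":50,"dp":[0.12,-0.06,0],"spin":0},{"hand":50,"dp":[0.18,-0.09,0],"spin":0},{"hand":50,"dp":[0.21,-0.105,0],"spin":0},{"hand":50,"dp":[0.22,-0.105,0],"spin":0},{"hand":50,"dp":[0.22,-0.105,0.02],"spin":0},{"hand":50,"dp":[0.22,-0.105,0.06],"spin":0},{"hand":50,"dp":[0.22,-0.105,0.08],"spin":0},{"hand":50,"dp":[0.22,-0.105,0.08],"spin":0},{"hand":50,"dp":[0.22,-0.105,0.08],"spin":0},{"hand":50,"dp":[0.22,-0.105,0.08],"spin":0}]'

```text
time: 15.55
ee_pos: [0.4943, 0.3354, 0.2176]
eef_rot: [0.798, 0.603, 0.0, 0.0]
ft_force: [0.5, -0.7, -2.9]
width: 0.055
grip_force: 25.0
```

```bash
python3 -c "
from h import *
go(.4944,.334,.0755,-16)"
```

```text
t 15.55 pos [0.4943 0.3354 0.2176] tooly -15.85 tilt [0.0004 0.0002] -> dp [-0.0057  0.0017  0.5683] spin 0.0008 w 0.055
```

Emit:
carry_out --deltas '[{"hand":50,"dp":[-0.005,0.001,0.03],"spin":0},{"hand":50,"dp":[-0.005,0.001,0.08],"spin":0},{"hand":50,"dp":[-0.005,0.001,0.13],"spin":0},{"hand":50,"dp":[-0.005,0.001,0.18],"spin":0},{"hand":50,"dp":[-0.005,0.001,0.23],"spin":0},{"hand":50,"dp":[-0.005,0.001,0.28],"spin":0},{"hand":50,"dp":[-0.005,0.001,0.33],"spin":0},{"hand":50,"dp":[-0.005,0.001,0.38],"spin":0},{"hand":50,"dp":[-0.005,0.001,0.43],"spin":0},{"hand":50,"dp":[-0.005,0.001,0.47],"spin":0},{"hand":50,"dp":[-0.005,0.001,0.5],"spin":0},{"hand":50,"dp":[-0.005,0.001,0.53],"spin":0},{"hand":50,"dp":[-0.005,0.001,0.545],"spin":0},{"hand":50,"dp":[-0.005,0.001,0.555],"spin":0},{"hand":50,"dp":[-0.005,0.001,0.555],"spin":0},{"hand":50,"dp":[-0.005,0.001,0.555],"spin":0}]'

```text
time: 17.15
ee_pos: [0.4942, 0.3344, 0.0789]
eef_rot: [0.798, 0.603, 0.0, 0.0]
ft_force: [0.5, 0.9, -3.2]
width: 0.0551
grip_force: 25.0
```

Still free with no contact. I'll lower the last 3 mm slowly.

Emit:
carry_out --deltas '[{"hand":50,"dp":[0,0,0.003],"spin":0},{"hand":50,"dp":[0,0,0.006],"spin":0},{"hand":50,"dp":[0,0,0.009],"spin":0},{"hand":50,"dp":[0,0,0.011],"spin":0},{"hand":50,"dp":[0,0,0.013],"spin":0},{"hand":50,"dp":[0,0,0.013],"spin":0}]'

```text
time: 17.75
ee_pos: [0.4941, 0.3343, 0.0756]
eef_rot: [0.798, 0.603, 0.0, 0.0]
ft_force: [-0.2, -2.2, 2.2]
width: 0.0547
grip_force: 24.9
```

It's on the base (+2 N). Release and retract straight up.

Emit:
carry_out --deltas '[{"hand":54,"dp":[0,0,0.001],"spin":0},{"hand":56,"dp":[0,0,0.001],"spin":0},{"hand":64,"dp":[0,0,0],"spin":0},{"hand":75,"dp":[0,0,0],"spin":0},{"hand":80,"dp":[0,0,0],"spin":0},{"hand":80,"dp":[0,0,-0.05],"spin":0},{"hand":80,"dp":[0,0,-0.16],"spin":0},{"hand":80,"dp":[0,0,-0.32],"spin":0},{"hand":80,"dp":[0,0,-0.5],"spin":0},{"hand":80,"dp":[0,0,-0.66],"spin":0},{"hand":80,"dp":[-0.2,0,-0.72],"spin":0},{"hand":80,"dp":[-0.4,0,-0.72],"spin":0},{"hand":80,"dp":[-0.6,0,-0.72],"spin":0},{"hand":80,"dp":[-0.6,0,-0.72],"spin":0},{"hand":80,"dp":[-0.6,0,-0.72],"spin":0}]'

```text
time: 19.25
ee_pos: [0.4533, 0.1887, 0.2564]
eef_rot: [0.799, 0.602, 0.001, 0.001]
ft_force: [-0.0, 0.5, 1.1]
width: 0.0798
grip_force: 0.0
```

```bash
python3 -c "
from h import *
s=read_state();print(s['time'],s['ft_force'])
w=camera('wrist')[:,:,::-1];t=camera('top')[:,:,::-1];np.save('w4.npy',s,allow_pickle=True)
a=cv2.resize(w[0:280,150:450],None,fx=1.3,fy=1.3);b=cv2.resize(t[90:290,100:500],(728,364))
H=np.zeros((600,728,3),np.uint8);H[:236,:390]=cv2.resize(w[0:280,150:450],(390,236)) if 0 else 0
cv2.imwrite('pics/w4.png',w);cv2.imwrite('pics/t4.png',b)"
```

```text
19.25 [-0.01186518  0.48378432  1.12180869]
```

View pics/w4.png

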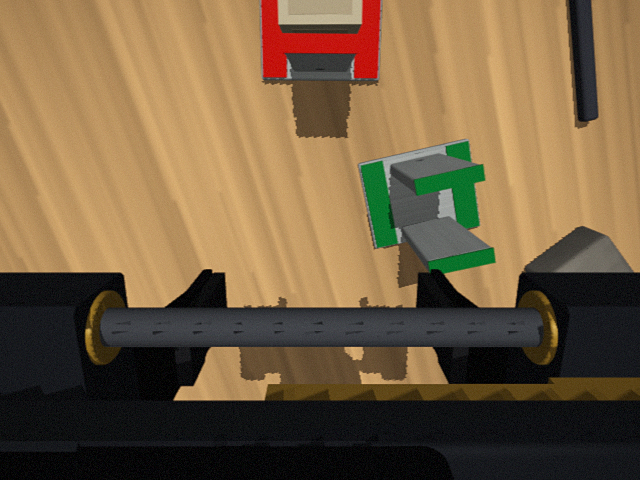

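View pics/t4.png

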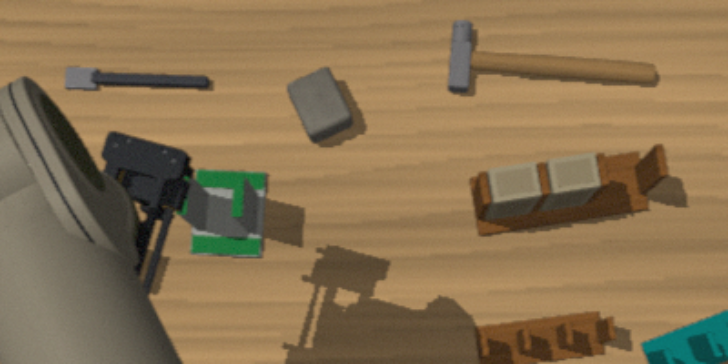

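The stone stands upright in the red nest: its top is at about (278..361, 0..25), centred over the base at (263..380). The two sound stones are still in the rack, and the hammer, chisel and offcut haven't moved. The measured 0.33 kg sits inside the void range and far below the 0.56 kg minimum for a sound stone, so I'm handing in.

```bash
python3 -c "
from bench import *
print(close_job())"
```

```text
the job is handed in; nothing more can be done
None
```

The hollow stone (about 0.33 kg, from the rack bay at y ≈ -0.33 m) stands upright in the middle of the red nest and the job is handed in at about 19 s; I never lifted the other two, which are still standing in the rack, because that weight already ruled out a sound stone.

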